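# Close and latch the back of a picture frame

## Task

A picture frame lies face down on the table with its hinged back panel standing open. Press the back panel fully shut first, then swing both turnbuttons round so that each points squarely in over the panel and keeps it shut. Leave the screwdriver, the roll of tape and the small tin that lie around the frame where they are.

Things in the scene. Friction and masses are not known exactly. Their poses are not given: they have to be found in the camera images.
- frame: light wooden picture frame, 220 (x) x 280 (y) x 30 mm high, lying face down, fixed to the table. Origin: centre of its underside, on the table. Its rails are 25 mm wide and 30 mm high. Frame -x is the hinged side (the side nearer the robot); the rail on the +x side carries the two turnbuttons
- panel (a joint): hinged plywood back panel, 168 (x) x 228 (y) x 6 mm, on a hinge line parallel to the frame's y at frame x -85, z 26 mm. Joint value: opening angle; 0 = shut (its top 29 mm above the table, 1 mm below the rails), growing as the free edge rises and swings back towards the hinged side. A stiff hinge: it stays at any angle and needs about 1 to 3 N near the free edge to push down; no catch or spring
- panel_edge (a point): middle of the panel's free edge, on its outer (upper when shut) face, 169 mm from the hinge line
- button_left (a joint): turnbutton, a one-sided steel bar on a vertical pivot at frame x +97.5, y +75, z 30 mm. Value: the bar's angle about frame z, anticlockwise from above; 0 = it points straight away from the panel (frame +x), +1.57 = frame +y, -1.57 = frame -y, +3.14 or -3.14 = straight in over the panel. Turns either way as far as 3.5; stays where left (about 1 N at the stub)
- stub_left (a point): top centre of the left turnbutton's finger stub, a round upright steel peg 12 mm in diameter, 36 mm from the pivot, from 42 to 66 mm above the table. It stands on the turnbutton's bar, which is 14 mm wide, runs from a 20 mm round hub at the pivot to 45 mm from it, and lies 34 to 42 mm above the table
- button_right (a joint): turnbutton, a one-sided steel bar on a vertical pivot at frame x +97.5, y -75, z 30 mm. Value: the bar's angle about frame z, anticlockwise from above; 0 = it points straight away from the panel (frame +x), +1.57 = frame +y, -1.57 = frame -y, +3.14 or -3.14 = straight in over the panel. Turns either way as far as 3.5; stays where left (about 1 N at the stub)
- stub_right (a point): top centre of the right turnbutton's finger stub, a round upright steel peg 12 mm in diameter, 36 mm from the pivot, from 42 to 66 mm above the table. It stands on the turnbutton's bar, which is 14 mm wide, runs from a 20 mm round hub at the pivot to 45 mm from it, and lies 34 to 42 mm above the table
- screwdriver: bystander: black-handled screwdriver 170 mm long lying beside the frame's -y side; origin at its middle
- tape: bystander: roll of tape, 76 mm across, 20 mm high, lying beside the frame's +y side; origin at the centre of its underside
- tin: bystander: small round aluminium tin, 56 mm across, 30 mm high, beyond the frame's +x side; origin at the centre of its underside

How it is judged (in metres and radians):
On the way, in this order (a step that is already met when the one before it is completed fails the run):
1. The back panel is shut (within 0.03 rad, 5 mm at its free edge) while at least one turnbutton is still to be turned (value of joint panel below 0.03 rad), for 0.2 s.
2. Both turnbuttons point in over the panel, within 0.36 rad (about 20 degrees) of square ((value of joint button_left above 2.78 rad or value of joint button_left below -2.78 rad) and (value of joint button_right above 2.78 rad or value of joint button_right below -2.78 rad)), for 0.2 s.
At the end, for the whole second after the job is handed in: The panel is shut (within 0.03 rad, 5 mm at its free edge), both turnbuttons point in over it within 0.36 rad (about 20 degrees) of square, and all three are at rest (all of step 2 and value of joint panel below 0.03 rad and velocity of joint panel between -0.1 and 0.1 rad/s and velocity of joint button_left between -0.1 and 0.1 rad/s and velocity of joint button_right between -0.1 and 0.1 rad/s); the robot touches nothing.
It fails at once if A turnbutton is turned in over the opening while the panel still stands open (more than 0.1 rad) (value of joint panel above 0.1 rad and (value of joint any of button_left, button_right above 2 rad or value of joint any of button_left, button_right below -2 rad)).
It fails at once if The screwdriver, the tape or the tin is moved by more than 40 mm (distance of any of screwdriver, tape, tin from where it was at the start of the episode above 0.04 m).
It also fails if it takes over 64 s, if anything falls off the work surface, if the arm or the gripper's body presses on something with over 40 N, if the wrist force passes 120 N, or if a joint passes its speed limit or range.

## Robot

A 6-joint arm with a two-finger parallel gripper is mounted at the origin on the work surface. World frame = base frame: x ahead of the robot, y to its left, z up, the work surface at z = 0. Lengths are in m, angles in degrees, forces in N, time in s.
With the tool pointing down it reaches from about 0.4 to 0.825 m from the base axis. Payload 7 kg.
Tool frame: the origin (TCP) lies on the centre line of the jaws, within the pads' length; the fingertips stand 19 mm ahead of it and the grasp point (between the pads) is the TCP; z points along the fingers, y is the line along which they close (so a half turn about z gives the same grasp; the last joint's range is limited). The gripper opens to 88 mm and grips with 3 to 60 N. Pads are 19 mm wide; open, the fingers measure 130 mm over their backs; the gripper's body (78 mm by 193 mm) begins 47 mm behind the grasp point.
Start: joints at [82.168, 20.546, 0.682, 0, -70.136, -16.507], TCP at [0.278, 0.615, 0.246] pointing down, gripper open.
Joint ranges: [-176.03, 176.03], [-82.01, 121.73], [-58.28, 71.71], [-173.87, 95.51], [-174.79, -0.11], [-173.66, 173.66]. Speed limits (degrees/s): [136.94, 136.94, 172.46, 180, 180, 180].

## Interface

Orientations are given as [roll, pitch, yaw] about the fixed x, y, z axes, in that order (R = Rz(yaw) Ry(pitch) Rx(roll)).
In Python, from plant import ctrl gives the robot as it stands.
- The arm moves only by the tool move_arm, never from a script. Its argument "motion" is a list of rows, each a list of 3 entries, a list of its own where there are three numbers: the shift along the tool's x, y, z in mm, then the turn, a rotation vector about the tool's x, y, z in degrees, then the closure, from 0 (fully open) to 1 (shut). A call has 1 to 10 rows; each row is the pose to reach, as a shift and turn from the pose commanded when the call began, along the tool's axes at that moment; what a row does not reach only later rows make up. A row lasts 1/12 s, in which the tool goes at most 41.7 mm and 7.16 degrees, less where a joint would pass 70% of its speed; a pose out of reach is approached as far as the arm can. A call with a gripper value outside its range is refused whole. The fingers move at their own pace and stop on an object; the grip force is fixed at half the most. Time passes only in rows, so rows that repeat a pose let the fingers close. It gives the time, the measured TCP pose, the force, the opening and the grip force at its end, in the units of the state.
- ctrl.get_obs(): the state, without advancing time (a new reading comes with each control period).
- ctrl.snapshot(name): name is "scene" or "top" or "wrist"; returns a dict with "color" (400x640x3 uint8, blue, green, red), "camera_matrix" (3x3 intrinsics, pixels), "cam_to_world" (4x4, takes a point from camera to world coordinates). Camera axes: x right, y up, looking along -z (the intrinsics and any distortion apply to the point x, -y, -z); pixel columns grow to the right and rows downward; lengths in m; the calibration is good to about 2 mm. The wrist camera is an equidistant fisheye: a pixel r from the principal point sees the ray r / f radians off the axis. A picture is of the moment at which its call begins. There is no depth.
- ctrl.close_job(): hands the job in; it is judged then, once.
The state is a dict: "clock": time; "joint_pos": joint angles; "qvel": joint speeds; "tau": joint torques, N m; "tool_pos": TCP position; "orientation": TCP orientation; "force": force on the tool from outside, world axes, zero at the start; "moment": the same for the moment, N m; "opening": finger opening in m; "gripper_force": force on a finger pad.
Only numpy, scipy, OpenCV 4.12 (cv2) and the standard library are available. Lean on these libraries where they do the work, as an engineer would, in place of code of your own. Each camera call takes 0.05 s, during which the arm holds its last target. There are 200 camera calls.

## Working session

There is one attempt and no reset: what is moved stays moved. The work goes in short steps, Python scripts to look and compute and a tool call to move; the robot and the scene stay as the last step left them, time stands still between calls to the robot, and variables do not carry over. Pictures are saved under pics/ and viewed, at most 10 in all, crops included, and the job is handed in when it is done.

Besides the shell and the picture viewer there is one more tool, called after "Request:" by a JSON object that holds its "fn" and its "kwargs". move_arm: Moves the arm, as the interface text tells. Its arguments: {"type":"object","properties":{"motion":{"type":"array"}},"required":["motion"]}

```bash
mkdir -p pics; ls
python3 - <<'E'
from plant import ctrl
import cv2,numpy as np,pickle
o=ctrl.get_obs(); print(o['clock'],o['tool_pos'],o['orientation'],o['opening'])
d={}
for n in ("scene","top"):
    s=ctrl.snapshot(n); d[n]=s; cv2.imwrite(f"pics/{n}0.png",s['color'])
    print(n,np.round(s['camera_matrix'],1).tolist(),np.round(s['cam_to_world'],3).tolist())
pickle.dump(d,open('s0.pkl','wb'))
E
```

```text
pics
0.0 [0.27802532 0.61459441 0.24464093] [ 1.79908040e+02 -7.53632825e-03 -2.43465655e+01] 0.08726383128849972
scene [[374.3, 0.0, 325.7], [0.0, 374.3, 206.5], [0.0, 0.0, 1.0]] [[-0.432, -0.602, 0.671, 1.097], [0.902, -0.305, 0.306, 0.289], [0.02, 0.738, 0.675, 0.627], [0.0, 0.0, 0.0, 1.0]]
top [[436.4, 0.0, 316.4], [0.0, 436.4, 205.2], [0.0, 0.0, 1.0]] [[0.022, 0.985, -0.171, 0.383], [-1.0, 0.023, 0.004, 0.053], [0.008, 0.171, 0.985, 1.095], [0.0, 0.0, 0.0, 1.0]]
```

View pics/top0.png

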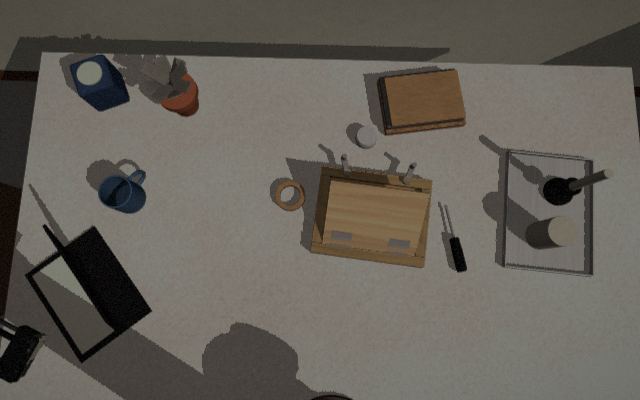

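View pics/scene0.png

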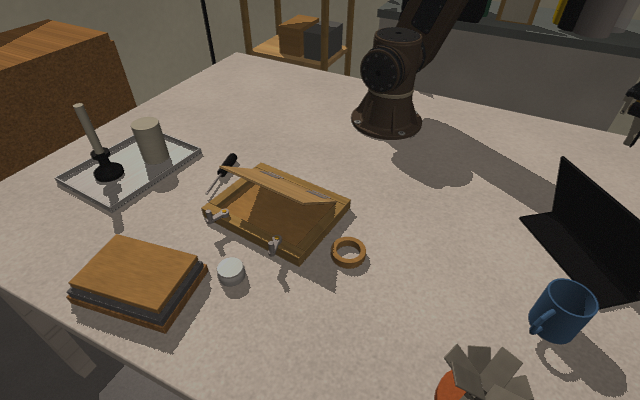

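The top view shows the frame centred near (372,217), with the tin at (366,136), the tape at (289,194) and the screwdriver at (453,240). The turnbuttons are near (345,160) and (410,172), and the panel stands partly open. I'll enlarge both views.

Run:
```python
import cv2,pickle,numpy as np
d=pickle.load(open('s0.pkl','rb'))
a=d['top']['color'][115:285,265:475]; b=d['scene']['color'][145:300,190:380]
f=lambda i:cv2.convertScaleAbs(i,alpha=1.7)
a=cv2.resize(f(a),None,fx=3.5,fy=3.5,interpolation=cv2.INTER_CUBIC)
b=cv2.resize(f(b),None,fx=3.8,fy=3.8,interpolation=cv2.INTER_CUBIC)
cv2.imwrite('pics/topc.png',a);cv2.imwrite('pics/scenec.png',b)
```

```text
(no output)
```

View pics/topc.png

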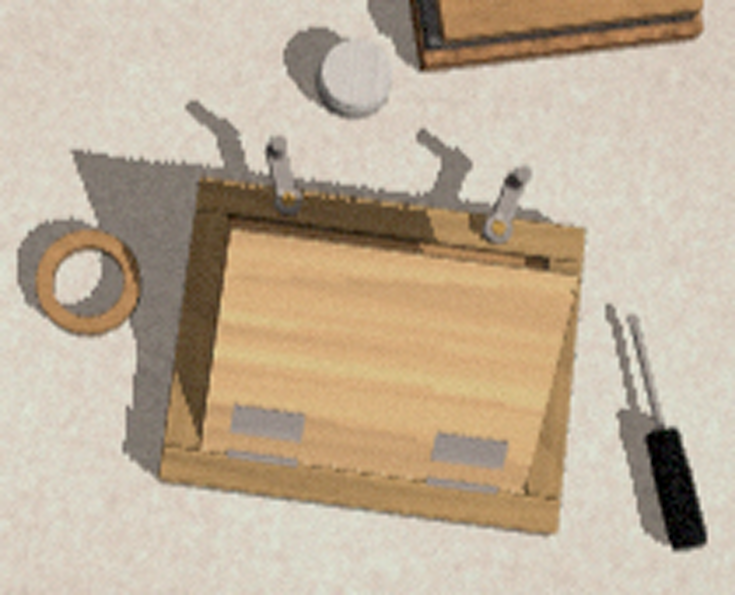

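View pics/scenec.png

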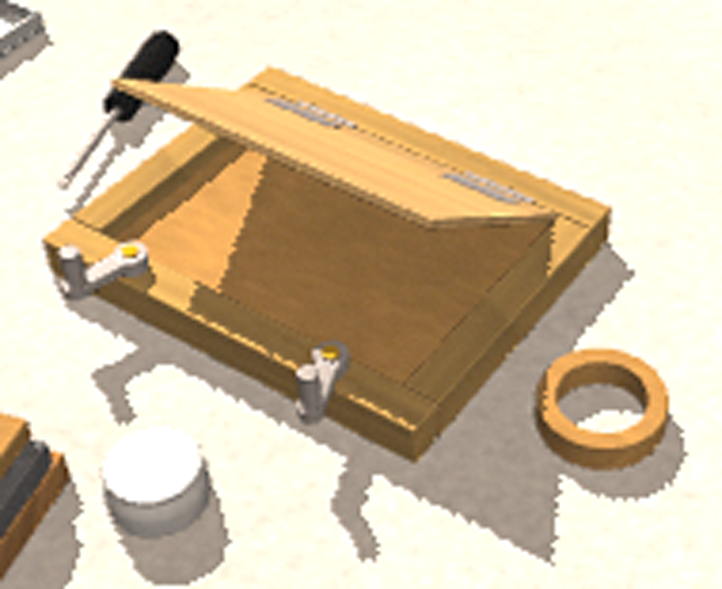

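The crops show the frame's top-face corners at (203,178), (585,228), (556,533) and (162,480) in the top crop. The pivots are at (288,200) and (498,230), and the stub tops are at about (277,145) and (518,175). In the scene crop the stub tops are at (307,372) and (70,254), and the panel's free edge runs from (115,82) to (432,222). Next I triangulate these.

```bash
cat > h.py <<'E'
import numpy as np
def ray(s,u,v):
    K=s['camera_matrix'];T=s['cam_to_world']
    d=T[:3,:3]@np.array([(u-K[0,2])/K[0,0],-(v-K[1,2])/K[1,1],-1.]);return T[:3,3],d/np.linalg.norm(d)
def plane(s,u,v,z):
    o,d=ray(s,u,v);return o+d*(z-o[2])/d[2]
def tri(r1,r2):
    A=np.zeros((3,3));b=np.zeros(3)
    for o,d in(r1,r2):
        P=np.eye(3)-np.outer(d,d);A+=P;b+=P@o
    p=np.linalg.solve(A,b);return p,max(np.linalg.norm((np.eye(3)-np.outer(d,d))@(p-o)) for o,d in(r1,r2))
def project(s,p):
    T=s['cam_to_world'];q=T[:3,:3].T@(np.asarray(p)-T[:3,3]);K=s['camera_matrix']
    return K[0,0]*q[0]/-q[2]+K[0,2],-K[1,1]*q[1]/-q[2]+K[1,2]
E
python3 - <<'E'
import pickle;from h import *
np.set_printoptions(precision=4,suppress=True)
d=pickle.load(open('s0.pkl','rb'));t,s=d['top'],d['scene']
tp=lambda x,y:(265+(x+.5)/3.5-.5,115+(y+.5)/3.5-.5)
sp=lambda x,y:(190+(x+.5)/3.8-.5,145+(y+.5)/3.8-.5)
c=np.array([plane(t,*tp(*p),.03) for p in((203,178),(585,228),(556,533),(162,480))])
print(c,c.mean(0)); e=np.linalg.norm(c-np.roll(c,-1,0),axis=1);print(e)
c2=np.array([plane(s,*sp(*p),.03) for p in((415,430),(45,235),(268,68),(610,210))]);print('scene',c2,c2.mean(0),np.linalg.norm(c2-np.roll(c2,-1,0),axis=1))
for n,a,b in(('stubL',(277,145),(307,372)),('stubR',(518,175),(70,254)),('free+y',(230,226),(432,222)),('free-y',(578,290),(115,82)),('pivL',(288,200),(330,354)),('pivR',(498,230),(130,252))):
    print(n,*tri(ray(t,*tp(*a)),ray(s,*sp(*b))))
for n,p in(('tin',(356,75)),('tape',(88,281))): print(n,plane(t,*tp(*p),.025))
E
```

```text
[[ 0.6693  0.035   0.03  ]
 [ 0.6391 -0.2393  0.03  ]
 [ 0.422  -0.2143  0.03  ]
 [ 0.4523  0.0591  0.03  ]] [ 0.5457 -0.0899  0.03  ]
[0.276  0.2185 0.2751 0.2183]
scene [[ 0.6685  0.0362  0.03  ]
 [ 0.6344 -0.2416  0.03  ]
 [ 0.4244 -0.2156  0.03  ]
 [ 0.4548  0.0605  0.03  ]] [ 0.5455 -0.0901  0.03  ] [0.2799 0.2116 0.2778 0.2151]
stubL [ 0.6851 -0.0167  0.0664] 0.001311282571671774
stubR [ 0.6681 -0.1851  0.0658] 0.0015668194038871142
free+y [0.6112 0.0183 0.1279] 0.00010154797895601487
free-y [ 0.5772 -0.2113  0.1186] 0.001982255663433379
pivL [ 0.6513 -0.0258  0.0434] 0.0005214570842395917
pivR [ 0.6334 -0.1748  0.0429] 0.0007498924350247576
tin [ 0.7511 -0.0755  0.025 ]
tape [0.5928 0.1154 0.025 ]
```

The geometry checks out: the sides come to 276 × 218 mm, the stubs to z 66 mm, and the pivots land where the frame pose predicts.
- **Frame:** centre (0.5457, -0.090), yaw about -6.4°.
- **Panel:** open about 35°.
- **Buttons:** left about +22°, right about -10°.

I'll rise clear first, then travel.

```bash
cat >> h.py <<'E'
from scipy.spatial.transform import Rotation as Ro
C=np.array([.5457,-.09]);Y=np.deg2rad(-6.4);ex=np.array([np.cos(Y),np.sin(Y)]);ey=np.array([-np.sin(Y),np.cos(Y)])
fw=lambda x,y:C+x*ex+y*ey
def goto(o,p,yaw):
    R=Ro.from_euler('xyz',o['orientation'],degrees=True);T=Ro.from_euler('xyz',[180,0,yaw],degrees=True)
    return np.round(R.inv().apply(np.asarray(p)-o['tool_pos'])*1e3,1),np.round((R.inv()*T).as_rotvec(degrees=True),1)
E
python3 - <<'E'
from plant import ctrl
from h import *
o=ctrl.get_obs();print(goto(o,[*fw(.03,0),.20],-6.4),goto(o,[.278,.615,.40],-24.3))
E
```

```text
(array([562.8, 522.4,  45.6]), array([  0.1,   0. , -17.9])) (array([-2.000e-01, -1.000e-01, -1.553e+02]), array([ 0.1, -0. , -0. ]))
```

Request:
{"fn": "move_arm", "kwargs": {"motion": [[[0, 0, -40], [0, 0, 0], 0.5], [[0, 0, -80], [0, 0, 0], 1], [[0, 0, -120], [0, 0, 0], 1], [[0, 0, -150], [0, 0, 0], 1], [[40, 35, -150], [0, 0, 0], 1], [[70, 63, -150], [0, 0, -5], 1], [[100, 91, -150], [0, 0, -10], 1], [[130, 119, -150], [0, 0, -14], 1], [[160, 147, -150], [0, 0, -18], 1], [[190, 175, -150], [0, 0, -18], 1]]}}

```text
clock: 0.93
tool_pos: [0.3761, 0.3828, 0.3953]
orientation: [180.0, 0.0, -6.1]
force: [0.7, -0.1, 0.2]
opening: 0.0268
gripper_force: 0.0
```

Run:
```python
from plant import ctrl
from h import *
o=ctrl.get_obs();print(goto(o,[*fw(.03,0),.20],-6.4))
```

```text
(array([248.6, 452.4, 195.4]), array([0. , 0. , 0.3]))
```

Request:
{"fn": "move_arm", "kwargs": {"motion": [[[248, 452, 0], [0, 0, 0], 1], [[248, 452, 0], [0, 0, 0], 1], [[248, 452, 0], [0, 0, 0], 1], [[248, 452, 0], [0, 0, 0], 1], [[248, 452, 0], [0, 0, 0], 1], [[248, 452, 0], [0, 0, 0], 1], [[248, 452, 0], [0, 0, 0], 1], [[248, 452, 0], [0, 0, 0], 1], [[248, 452, 100], [0, 0, 0], 1], [[248, 452, 195], [0, 0, 0], 1]]}}

```text
clock: 1.77
tool_pos: [0.5291, 0.0157, 0.3458]
orientation: [-179.9, -0.3, -6.4]
force: [1.6, 1.7, -0.8]
opening: 0.0004
gripper_force: 0.0
```

Run:
```python
from plant import ctrl
from h import *
o=ctrl.get_obs();print(goto(o,[*fw(.03,0),.16],-6.4),o['joint_pos'])
```

```text
(array([ 57.2, 103.5, 185.9]), array([-0.1, -0.3,  0. ])) [ 23.00317959   3.54820891  -8.23853332   0.07895424 -77.88132327
  60.58236269]
```

Request:
{"fn": "move_arm", "kwargs": {"motion": [[[50, 95, 0], [0, 0, 0], 1], [[50, 95, 0], [0, 0, 0], 1], [[50, 95, 0], [0, 0, 0], 1], [[50, 95, 40], [0, 0, 0], 1], [[50, 95, 80], [0, 0, 0], 1], [[50, 95, 120], [0, 0, 0], 1], [[50, 95, 120], [0, 0, 0], 1], [[50, 95, 120], [0, 0, 0], 1], [[50, 95, 120], [0, 0, 0], 1]]}}

```text
clock: 2.52
tool_pos: [0.5677, -0.0816, 0.2258]
orientation: [180.0, -0.1, -6.3]
force: [0.9, -0.4, 0.2]
opening: 0.0001
gripper_force: 0.0
```

Run:
```python
from plant import ctrl
from h import *
o=ctrl.get_obs();print(goto(o,[*fw(.03,0),.16],-6.4))
```

```text
(array([ 8.9, 10.7, 65.8]), array([ 0. , -0.1,  0.1]))
```

Request:
{"fn": "move_arm", "kwargs": {"motion": [[[9, 11, 30], [0, 0, 0], 1], [[9, 11, 60], [0, 0, 0], 1], [[9, 11, 75], [0, 0, 0], 1], [[9, 11, 85], [0, 0, 0], 1], [[9, 11, 93], [0, 0, 0], 1], [[9, 11, 101], [0, 0, 0], 1], [[9, 11, 109], [0, 0, 0], 1], [[9, 11, 117], [0, 0, 0], 1], [[9, 11, 125], [0, 0, 0], 1]]}}

```text
clock: 3.27
tool_pos: [0.5747, -0.0934, 0.0987]
orientation: [-180.0, -0.1, -6.3]
force: [0.5, 0.1, 1.1]
opening: 0.0002
gripper_force: 0.4
```

Request:
{"fn": "move_arm", "kwargs": {"motion": [[[0, 0, 8], [0, 0, 0], 1], [[0, 0, 16], [0, 0, 0], 1], [[0, 0, 24], [0, 0, 0], 1], [[0, 0, 32], [0, 0, 0], 1], [[0, 0, 38], [0, 0, 0], 1], [[0, 0, 43], [0, 0, 0], 1], [[0, 0, 47], [0, 0, 0], 1], [[0, 0, 49], [0, 0, 0], 1], [[0, 0, 50], [0, 0, 0], 1], [[0, 0, 50], [0, 0, 0], 1]]}}

```text
clock: 4.1
tool_pos: [0.574, -0.0936, 0.0485]
orientation: [180.0, 0.0, -6.3]
force: [0.6, -0.1, 0.3]
opening: 0.0002
gripper_force: 0.0
```

Request:
{"fn": "move_arm", "kwargs": {"motion": [[[0, 0, 1], [0, 0, 0], 1], [[0, 0, 2], [0, 0, 0], 1], [[0, 0, 2], [0, 0, 0], 1], [[0, 0, 2], [0, 0, 0], 1]]}}

```text
clock: 4.43
tool_pos: [0.5742, -0.0935, 0.0482]
orientation: [180.0, -0.1, -6.3]
force: [-5.9, 1.9, 14.2]
opening: 0.0004
gripper_force: 7.1
```

Run:
```python
from plant import ctrl
import cv2,numpy as np
o=ctrl.get_obs();print(o['force'])
f=lambda i:cv2.convertScaleAbs(i,alpha=1.7)
a=cv2.resize(f(ctrl.snapshot('scene')['color'][145:300,190:380]),None,fx=3.8,fy=3.8,interpolation=cv2.INTER_CUBIC)
cv2.imwrite('pics/s2.png',a)
```

```text
[-5.94415355  1.93275194 14.19301342]
```

View pics/s2.png

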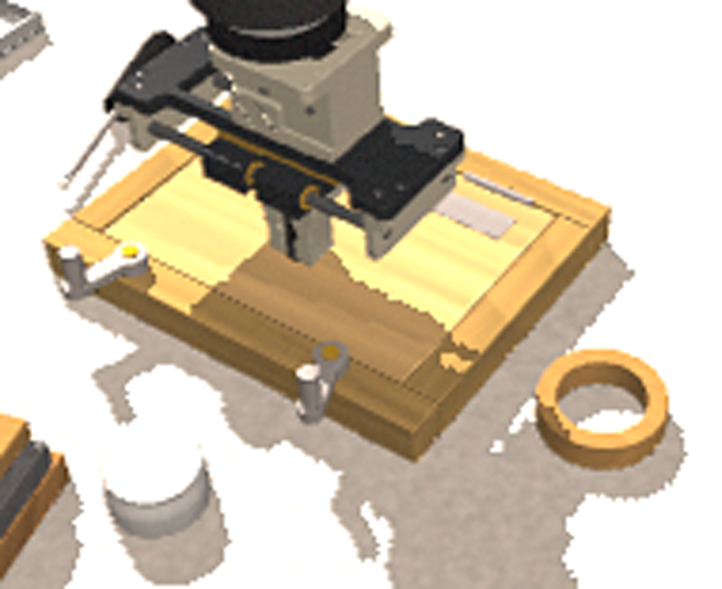

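The panel is flush with the rails, with the tip on the stop at 29 mm under 14 N, and neither button has moved. I'll lift and plan the right button.

Request:
{"fn": "move_arm", "kwargs": {"motion": [[[0, 0, -20], [0, 0, 0], 1], [[0, 0, -50], [0, 0, 0], 0.6], [[0, 0, -80], [0, 0, 0], 0.55], [[0, 0, -80], [0, 0, 0], 0.55], [[0, 0, -80], [0, 0, 0], 0.55], [[0, 0, -80], [0, 0, 0], 0.55], [[0, 0, -80], [0, 0, 0], 0.55]]}}

```text
clock: 5.07
tool_pos: [0.5734, -0.0935, 0.1256]
orientation: [180.0, 0.1, -6.4]
force: [-0.3, 0.1, 0.5]
opening: 0.0346
gripper_force: 0.0
```

```bash
cat >> h.py <<'E'
PR,PL=fw(.0975,-.075),fw(.0975,.075)
on=lambda P,a:P+.036*np.array([np.cos(np.deg2rad(a)),np.sin(np.deg2rad(a))])
E
python3 - <<'E'
from plant import ctrl
from h import *
o=ctrl.get_obs();print(o['opening'],on(PR,-16),PR,PL,goto(o,[*on(PR,-16),.128],-16))
E
```

```text
0.034593638397248654 [ 0.66883762 -0.18532376] [ 0.6342322  -0.17540081] [ 0.65095254 -0.02633563] (array([105. ,  80.7,  -2.6]), array([0. , 0.1, 9.6]))
```

Request:
{"fn": "move_arm", "kwargs": {"motion": [[[30, 23, 0], [0, 0, 3], 0.55], [[60, 46, 0], [0, 0, 7], 0.55], [[90, 69, 0], [0, 0, 9.6], 0.55], [[105, 81, 0], [0, 0, 9.6], 0.55], [[105, 81, 0], [0, 0, 9.6], 0.55], [[105, 81, 0], [0, 0, 9.6], 0.55], [[105, 81, 0], [0, 0, 9.6], 0.55], [[105, 81, 0], [0, 0, 9.6], 0.55]]}}

```text
clock: 5.73
tool_pos: [0.6687, -0.185, 0.1259]
orientation: [180.0, 0.1, -15.9]
force: [-0.1, -0.3, -0.2]
opening: 0.039
gripper_force: 0.0
```

Run:
```python
from plant import ctrl
from h import *
o=ctrl.get_obs();print(goto(o,[*on(PR,-16),.067],-16))
```

```text
(array([ 0.3,  0.3, 58.9]), array([0. , 0.1, 0.1]))
```

Request:
{"fn": "move_arm", "kwargs": {"motion": [[[0, 0, 20], [0, 0, 0], 0.55], [[0, 0, 40], [0, 0, 0], 0.55], [[0, 0, 52], [0, 0, 0], 0.55], [[0, 0, 58], [0, 0, 0], 0.55], [[0, 0, 58], [0, 0, 0], 0.65], [[0, 0, 58], [0, 0, 0], 0.77], [[0, 0, 58], [0, 0, 0], 0.77], [[0, 0, 58], [0, 0, 0], 0.77], [[0, 0, 58], [0, 0, 0], 0.77], [[0, 0, 58], [0, 0, 0], 0.77]]}}

```text
clock: 6.57
tool_pos: [0.6699, -0.1857, 0.0692]
orientation: [-180.0, -0.1, -15.9]
force: [-0.0, 0.1, -0.9]
opening: 0.0203
gripper_force: 0.0
```

Run:
```python
from plant import ctrl
from h import *
import cv2
o=ctrl.get_obs();print(o['force'],o['opening'])
for a in range(-22,-83,-6): print(a,*goto(o,[*on(PR,a),.067],a))
f=lambda i:cv2.convertScaleAbs(i,alpha=1.7)
a=cv2.resize(f(ctrl.snapshot('scene')['color'][145:300,190:380]),None,fx=3.8,fy=3.8,interpolation=cv2.INTER_CUBIC)
cv2.imwrite('pics/s3.png',a)
```

```text
[-0.00174782  0.07427005 -0.91877823] 0.02033164593691553
-22 [-1.3  3.7  2.2] [-0.  -0.1  6.1]
-28 [-1.9  7.4  2.2] [-0.  -0.1 12.1]
-34 [-2.9 11.1  2.2] [-0.  -0.1 18.1]
-40 [-4.2 14.6  2.2] [-0.  -0.1 24.1]
-46 [-5.9 18.   2.2] [-0.  -0.1 30.1]
-52 [-8.  21.1  2.2] [-0.  -0.1 36.1]
-58 [-10.4  24.    2.2] [-0.  -0.1 42.1]
-64 [-13.   26.7   2.2] [-0.  -0.1 48.1]
-70 [-16.   29.1   2.2] [-0.  -0.  54.1]
-76 [-19.1  31.1   2.2] [-0.  -0.  60.1]
-82 [-22.5  32.8   2.2] [-0.  -0.  66.1]
```

View pics/s3.png

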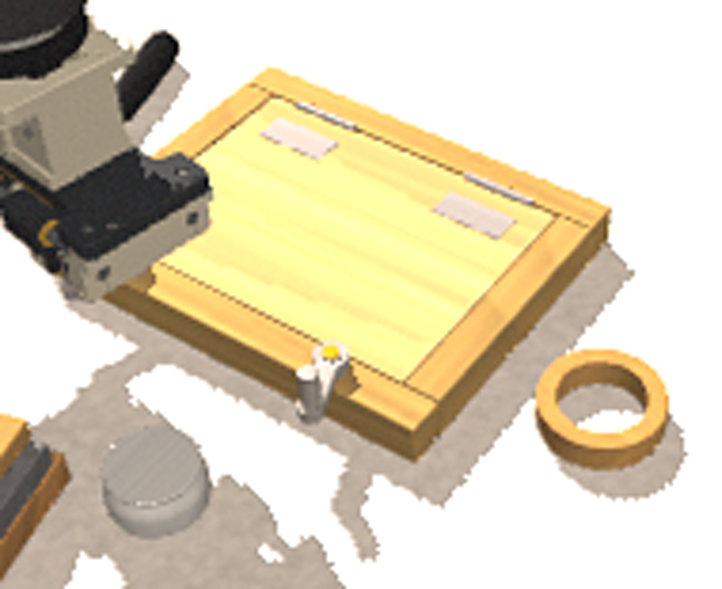

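The panel stays shut. The gripper is around the right stub, which is hidden behind it at about (70,254). I'll swing it round the pivot.

Request:
{"fn": "move_arm", "kwargs": {"motion": [[[-1.3, 3.7, 1], [0, 0, 6], 0.77], [[-1.9, 7.4, 1], [0, 0, 12], 0.77], [[-2.9, 11.1, 1], [0, 0, 18], 0.77], [[-4.2, 14.6, 1], [0, 0, 24], 0.77], [[-5.9, 18, 1], [0, 0, 30], 0.77], [[-8, 21.1, 1], [0, 0, 36], 0.77], [[-10.4, 24, 1], [0, 0, 42], 0.77], [[-13, 26.7, 1], [0, 0, 48], 0.77], [[-16, 29.1, 1], [0, 0, 54], 0.77], [[-19.1, 31.1, 1], [0, 0, 60], 0.77]]}}

```text
clock: 7.45
tool_pos: [0.643, -0.2105, 0.0678]
orientation: [-179.9, -0.0, -76.2]
force: [0.9, 0.1, -0.0]
opening: 0.0203
gripper_force: 0.5
```

Run:
```python
from plant import ctrl
from h import *
o=ctrl.get_obs();print(o['force'],o['opening'],o['joint_pos'])
for a in range(-82,-143,-6): print(a,*goto(o,[*on(PR,a),.067],a))
```

```text
[ 0.88505669  0.11080623 -0.04327918] 0.02025750879561338 [-1.65421848e+00  2.91271073e+01 -1.07941273e+01  9.91275974e-03
 -5.00097591e+01  1.54109542e+01]
-82 [-0.4  3.8  0.8] [-0.1 -0.   5.8]
-88 [-0.9  7.5  0.8] [-0.1 -0.  11.8]
-94 [-1.9 11.2  0.8] [-0.1 -0.  17.8]
-100 [-3.2 14.7  0.8] [-0.1 -0.  23.8]
-106 [-4.9 18.1  0.8] [-0.1 -0.  29.8]
-112 [-7.  21.2  0.8] [-0.1 -0.  35.8]
-118 [-9.3 24.2  0.8] [-0.1 -0.  41.8]
-124 [-12.   26.8   0.8] [-0.1  0.  47.8]
-130 [-14.9  29.2   0.8] [-0.1  0.  53.8]
-136 [-18.1  31.3   0.8] [-0.1  0.  59.8]
-142 [-21.4  33.    0.8] [-0.1  0.  65.8]
```

Request:
{"fn": "move_arm", "kwargs": {"motion": [[[-0.4, 3.8, 0], [0, 0, 6], 0.77], [[-0.9, 7.5, 0], [0, 0, 12], 0.77], [[-1.9, 11.2, 0], [0, 0, 18], 0.77], [[-3.2, 14.7, 0], [0, 0, 24], 0.77], [[-4.9, 18.1, 0], [0, 0, 30], 0.77], [[-7, 21.2, 0], [0, 0, 36], 0.77], [[-9.3, 24.2, 0], [0, 0, 42], 0.77], [[-12, 26.8, 0], [0, 0, 48], 0.77], [[-14.9, 29.2, 0], [0, 0, 54], 0.77], [[-18.1, 31.3, 0], [0, 0, 60], 0.77]]}}

```text
clock: 8.28
tool_pos: [0.608, -0.2006, 0.0679]
orientation: [-180.0, 0.0, -136.2]
force: [-0.1, -0.8, -0.0]
opening: 0.0205
gripper_force: 0.6
```

Run:
```python
from plant import ctrl
from h import *
o=ctrl.get_obs();print(o['force'],o['opening'],o['joint_pos'])
for a in range(-142,-195,-6): print(a,*goto(o,[*on(PR,a),.067],a))
```

```text
[-0.10003791 -0.79837264 -0.00615525] 0.02051584948071814 [-8.16612273e-01  2.63209983e+01 -1.58320647e+01  2.73658417e-02
 -4.77978823e+01 -4.54454339e+01]
-142 [-0.6  3.7  0.9] [-0.   0.   5.8]
-148 [-1.1  7.4  0.9] [-0.   0.  11.8]
-154 [-2.1 11.1  0.9] [-0.   0.  17.8]
-160 [-3.4 14.6  0.9] [-0.   0.  23.8]
-166 [-5.1 17.9  0.9] [-0.   0.  29.8]
-172 [-7.2 21.1  0.9] [-0.   0.  35.8]
-178 [-9.5 24.1  0.9] [-0.   0.  41.8]
-184 [-12.2  26.7   0.9] [-0.   0.  47.8]
-190 [-15.1  29.1   0.9] [-0.   0.  53.8]
```

Request:
{"fn": "move_arm", "kwargs": {"motion": [[[-0.6, 3.7, 0], [0, 0, 6], 0.77], [[-1.1, 7.4, 0], [0, 0, 12], 0.77], [[-2.1, 11.1, 0], [0, 0, 18], 0.77], [[-3.4, 14.6, 0], [0, 0, 24], 0.77], [[-5.1, 17.9, 0], [0, 0, 30], 0.77], [[-7.2, 21.1, 0], [0, 0, 36], 0.77], [[-9.5, 24.1, 0], [0, 0, 42], 0.77], [[-12.2, 26.7, 0], [0, 0, 48], 0.77], [[-15.1, 29.1, 0], [0, 0, 54], 0.77], [[-15.1, 29.1, 0], [0, 0, 54], 0.77]]}}

```text
clock: 9.12
tool_pos: [0.5987, -0.1686, 0.0678]
orientation: [180.0, 0.0, 169.8]
force: [0.4, -0.3, -0.3]
opening: 0.0204
gripper_force: 0.0
```

Request:
{"fn": "move_arm", "kwargs": {"motion": [[[0, 0, 0], [0, 0, 0], 0.7], [[0, 0, 0], [0, 0, 0], 0.55], [[0, 0, 0], [0, 0, 0], 0.55], [[0, 0, -15], [0, 0, 0], 0.55], [[0, 0, -35], [0, 0, 0], 0.55], [[0, 0, -60], [0, 0, 0], 0.55], [[0, 0, -60], [0, 0, 0], 0.55], [[0, 0, -60], [0, 0, 0], 0.55]]}}

```text
clock: 9.78
tool_pos: [0.5994, -0.1691, 0.1292]
orientation: [180.0, 0.2, 170.1]
force: [-0.0, 0.2, -0.4]
opening: 0.0395
gripper_force: 0.0
```

Run:
```python
from plant import ctrl
from h import *
o=ctrl.get_obs();print(o['force'],o['opening'],o['joint_pos'])
print(goto(o,[*on(PL,16),.127],-164))
```

```text
[-0.02246096  0.16996949 -0.3824444 ] 0.039496586716924305 [ 2.18599979e+00  2.10403154e+01 -1.48998916e+01  9.70257790e-03
 -5.38677674e+01 -1.02055484e+02]
(array([-58.7, 165.2,   2.5]), array([ -0. ,   0.2, -25.9]))
```

Request:
{"fn": "move_arm", "kwargs": {"motion": [[[-12, 34, 0], [0, 0, -6], 0.55], [[-24, 68, 0], [0, 0, -12], 0.55], [[-36, 102, 0], [0, 0, -18], 0.55], [[-48, 135, 0], [0, 0, -24], 0.55], [[-58.7, 165, 0], [0, 0, -26], 0.55], [[-58.7, 165, 0], [0, 0, -26], 0.55], [[-58.7, 165, 0], [0, 0, -26], 0.55], [[-58.7, 165, 0], [0, 0, -26], 0.55], [[-58.7, 165, 0], [0, 0, -26], 0.55]]}}

```text
clock: 10.53
tool_pos: [0.684, -0.0173, 0.1268]
orientation: [180.0, -0.1, -164.0]
force: [-0.4, -0.5, -0.6]
opening: 0.0394
gripper_force: 0.0
```

Run:
```python
from plant import ctrl
from h import *
import cv2
o=ctrl.get_obs();print(goto(o,[*on(PL,16),.067],-164))
f=lambda i:cv2.convertScaleAbs(i,alpha=1.7)
a=cv2.resize(f(ctrl.snapshot('scene')['color'][145:300,190:380]),None,fx=3.8,fy=3.8,interpolation=cv2.INTER_CUBIC)
cv2.imwrite('pics/s4.png',a)
```

```text
(array([-1.9,  0.5, 59.8]), array([ 0. , -0.1,  0. ]))
```

View pics/s4.png

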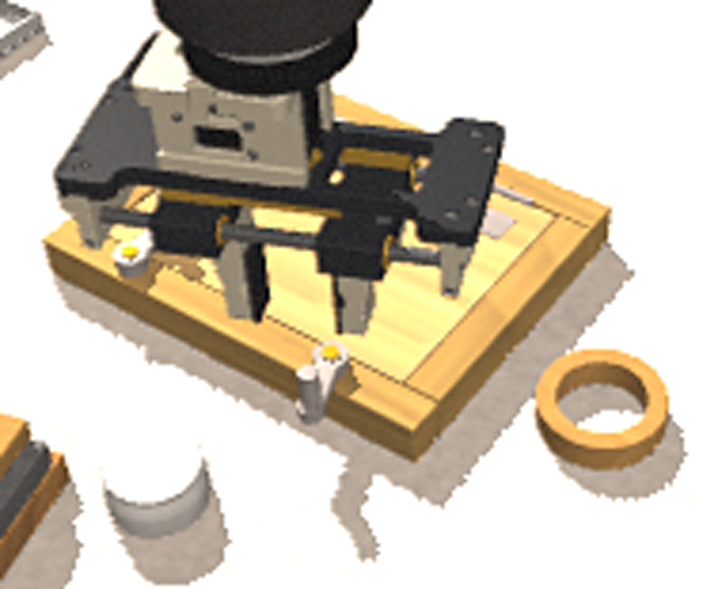

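The right button now points inward: its hub is at (130,252) and the bar is no longer outside the rail. The left stub is still at (307,372), with the open jaws above it. I'll lower over it.

Request:
{"fn": "move_arm", "kwargs": {"motion": [[[-2, 0.5, 20], [0, 0, 0], 0.55], [[-2, 0.5, 40], [0, 0, 0], 0.55], [[-2, 0.5, 52], [0, 0, 0], 0.55], [[-2, 0.5, 59], [0, 0, 0], 0.55], [[-2, 0.5, 59], [0, 0, 0], 0.65], [[-2, 0.5, 59], [0, 0, 0], 0.77], [[-2, 0.5, 59], [0, 0, 0], 0.77], [[-2, 0.5, 59], [0, 0, 0], 0.77], [[-2, 0.5, 59], [0, 0, 0], 0.77], [[-2, 0.5, 59], [0, 0, 0], 0.77]]}}

```text
clock: 11.42
tool_pos: [0.6869, -0.0153, 0.0693]
orientation: [-180.0, 0.1, -163.9]
force: [0.2, -1.0, 0.3]
opening: 0.0204
gripper_force: 0.0
```

Run:
```python
from plant import ctrl
from h import *
o=ctrl.get_obs();print(o['force'],o['opening'])
for a in range(22,80,6): print(a,*goto(o,[*on(PL,a),.067],a-180))
```

```text
[ 0.17378873 -0.99543659  0.25770895] 0.02039411543401984
22 [1.8 3.1 2.3] [-0.   0.1 -5.9]
28 [2.4 6.8 2.3] [ -0.    0.1 -11.9]
34 [ 3.3 10.5  2.3] [ -0.    0.1 -17.9]
40 [ 4.7 14.   2.3] [ -0.    0.1 -23.9]
46 [ 6.4 17.3  2.2] [ -0.    0.1 -29.9]
52 [ 8.4 20.5  2.2] [ -0.    0.1 -35.9]
58 [10.8 23.4  2.2] [ -0.    0.1 -41.9]
64 [13.5 26.1  2.2] [ -0.    0.1 -47.9]
70 [16.4 28.5  2.2] [ -0.    0.1 -53.9]
76 [19.5 30.5  2.2] [ -0.    0.1 -59.9]
```

Request:
{"fn": "move_arm", "kwargs": {"motion": [[[1.8, 3.1, 1], [0, 0, -6], 0.77], [[2.4, 6.8, 1], [0, 0, -12], 0.77], [[3.3, 10.5, 1], [0, 0, -18], 0.77], [[4.7, 14, 1], [0, 0, -24], 0.77], [[6.4, 17.3, 1], [0, 0, -30], 0.77], [[8.4, 20.5, 1], [0, 0, -36], 0.77], [[10.8, 23.4, 1], [0, 0, -42], 0.77], [[13.5, 26.1, 1], [0, 0, -48], 0.77], [[16.4, 28.5, 1], [0, 0, -54], 0.77], [[19.5, 30.5, 1], [0, 0, -60], 0.77]]}}

```text
clock: 12.25
tool_pos: [0.6596, 0.0086, 0.0679]
orientation: [-180.0, 0.0, -103.6]
force: [0.6, -0.5, -0.2]
opening: 0.0203
gripper_force: 0.4
```

Run:
```python
from plant import ctrl
from h import *
o=ctrl.get_obs();print(o['force'],o['opening'])
for a in range(82,140,6): print(a,*goto(o,[*on(PL,a),.067],a-180))
```

```text
[ 0.63232903 -0.4884696  -0.15764363] 0.020305040991019124
82 [0.1 3.7 0.9] [-0.   0.  -5.6]
88 [0.7 7.4 0.9] [ -0.    0.  -11.6]
94 [ 1.6 11.1  0.9] [ -0.    0.  -17.6]
100 [ 3.  14.6  0.9] [ -0.    0.  -23.6]
106 [ 4.7 17.9  0.9] [ -0.1   0.  -29.6]
112 [ 6.7 21.1  0.9] [ -0.1  -0.  -35.6]
118 [ 9.  24.1  0.9] [ -0.1  -0.  -41.6]
124 [11.7 26.7  0.9] [ -0.1  -0.  -47.6]
130 [14.6 29.1  0.9] [ -0.1  -0.  -53.6]
136 [17.7 31.2  0.9] [ -0.1  -0.  -59.6]
```

Request:
{"fn": "move_arm", "kwargs": {"motion": [[[0.1, 3.7, 0], [0, 0, -6], 0.77], [[0.7, 7.4, 0], [0, 0, -12], 0.77], [[1.6, 11.1, 0], [0, 0, -18], 0.77], [[3, 14.6, 0], [0, 0, -24], 0.77], [[4.7, 17.9, 0], [0, 0, -30], 0.77], [[6.7, 21.1, 0], [0, 0, -36], 0.77], [[9, 24.1, 0], [0, 0, -42], 0.77], [[11.7, 26.7, 0], [0, 0, -48], 0.77], [[14.6, 29.1, 0], [0, 0, -54], 0.77], [[17.7, 31.2, 0], [0, 0, -60], 0.77]]}}

```text
clock: 13.08
tool_pos: [0.6251, -0.0008, 0.068]
orientation: [-179.9, -0.0, -43.6]
force: [0.5, 2.6, 0.1]
opening: 0.0199
gripper_force: 0.6
```

Run:
```python
from plant import ctrl
from h import *
o=ctrl.get_obs();print(o['force'],o['opening'])
for a in range(142,180,6): print(a,*goto(o,[*on(PL,a),.067],a-180))
```

```text
[0.47322187 2.58555331 0.1150294 ] 0.019910063434352802
142 [0.5 4.2 1. ] [-0.1 -0.  -5.6]
148 [1.  7.9 1. ] [ -0.1  -0.  -11.6]
154 [ 2.  11.6  1. ] [ -0.1  -0.  -17.6]
160 [ 3.3 15.1  1. ] [ -0.1  -0.  -23.6]
166 [ 5.  18.5  1. ] [ -0.1  -0.  -29.6]
172 [ 7.  21.6  1. ] [ -0.1  -0.1 -35.6]
178 [ 9.4 24.6  1. ] [ -0.1  -0.1 -41.6]
```

Request:
{"fn": "move_arm", "kwargs": {"motion": [[[0.5, 4.2, 0], [0, 0, -6], 0.77], [[1, 7.9, 0], [0, 0, -12], 0.77], [[2, 11.6, 0], [0, 0, -18], 0.77], [[3.3, 15.1, 0], [0, 0, -24], 0.77], [[5, 18.5, 0], [0, 0, -30], 0.77], [[7, 21.6, 0], [0, 0, -36], 0.77], [[9.4, 24.6, 0], [0, 0, -41.6], 0.77], [[9.4, 24.6, 0], [0, 0, -41.6], 0.77], [[9.4, 24.6, 0], [0, 0, -41.6], 0.7], [[9.4, 24.6, 0], [0, 0, -41.6], 0.55]]}}

```text
clock: 13.92
tool_pos: [0.6147, -0.0254, 0.0677]
orientation: [-180.0, -0.0, -2.5]
force: [-0.2, 0.7, -0.3]
opening: 0.0286
gripper_force: 0.0
```

Request:
{"fn": "move_arm", "kwargs": {"motion": [[[0, 0, 0], [0, 0, 0], 0.55], [[0, 0, 0], [0, 0, 0], 0.55], [[0, 0, -20], [0, 0, 0], 0.55], [[0, 0, -50], [0, 0, 0], 0.55], [[0, 0, -90], [0, 0, 0], 0.55], [[0, 0, -130], [0, 0, 0], 0.55], [[0, 0, -170], [0, 0, 0], 0.55], [[0, 40, -180], [0, 0, 0], 0.55], [[0, 80, -180], [0, 0, 0], 0.55], [[0, 80, -180], [0, 0, 0], 0.55]]}}

```text
clock: 14.75
tool_pos: [0.6111, -0.1097, 0.2492]
orientation: [180.0, -0.1, -2.5]
force: [-0.4, 1.1, -0.8]
opening: 0.0394
gripper_force: 0.0
```

Run:
```python
from plant import ctrl
from h import *
o=ctrl.get_obs();print(o['tool_pos'],o['orientation'],goto(o,[.45,.25,.3],o['orientation'][2]))
```

```text
[ 0.6110986  -0.10971629  0.24918787] [ 1.79976573e+02 -1.36681925e-01 -2.53961973e+00] (array([-176.8, -352.2,  -51.4]), array([ 0. , -0.1, -0. ]))
```

Request:
{"fn": "move_arm", "kwargs": {"motion": [[[0, 0, -50], [0, 0, 0], 0.55], [[-170, -340, -50], [0, 0, 0], 0.55], [[-170, -340, -50], [0, 0, 0], 0.55], [[-170, -340, -50], [0, 0, 0], 0.55], [[-170, -340, -50], [0, 0, 0], 0.55], [[-170, -340, -50], [0, 0, 0], 0.55], [[-170, -340, -50], [0, 0, 0], 0.55], [[-170, -340, -50], [0, 0, 0], 0.55], [[-170, -340, -50], [0, 0, 0], 0.55], [[-170, -340, -50], [0, 0, 0], 0.55]]}}

```text
clock: 15.58
tool_pos: [0.456, 0.2381, 0.2977]
orientation: [-180.0, -0.0, -2.4]
force: [0.9, 1.0, 0.3]
opening: 0.0394
gripper_force: 0.0
```

Run:
```python
from plant import ctrl
import cv2
f=lambda i:cv2.convertScaleAbs(i,alpha=1.7)
for n,(r,c),k in(('top',((115,285),(265,475)),3.5),('scene',((145,300),(190,380)),3.8)):
    cv2.imwrite(f'pics/{n}5.png',cv2.resize(f(ctrl.snapshot(n)['color'][r[0]:r[1],c[0]:c[1]]),None,fx=k,fy=k,interpolation=cv2.INTER_CUBIC))
```

```text
(no output)
```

View pics/top5.png

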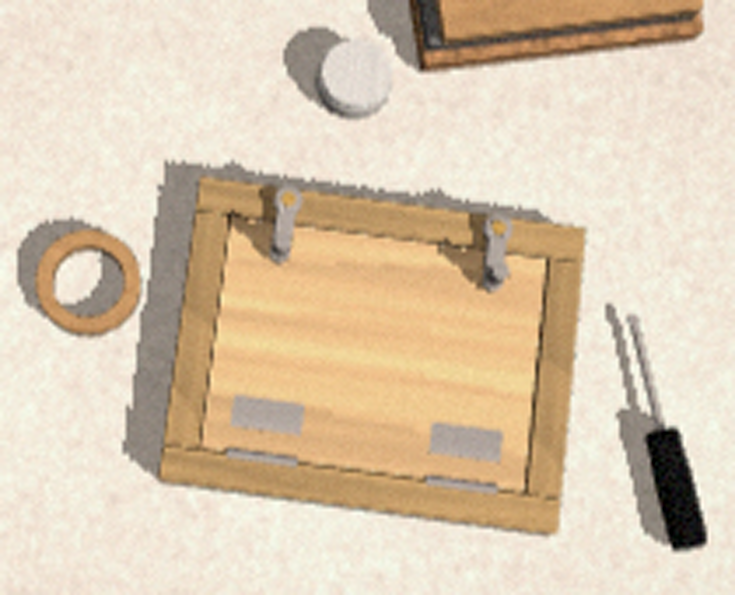

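View pics/scene5.png

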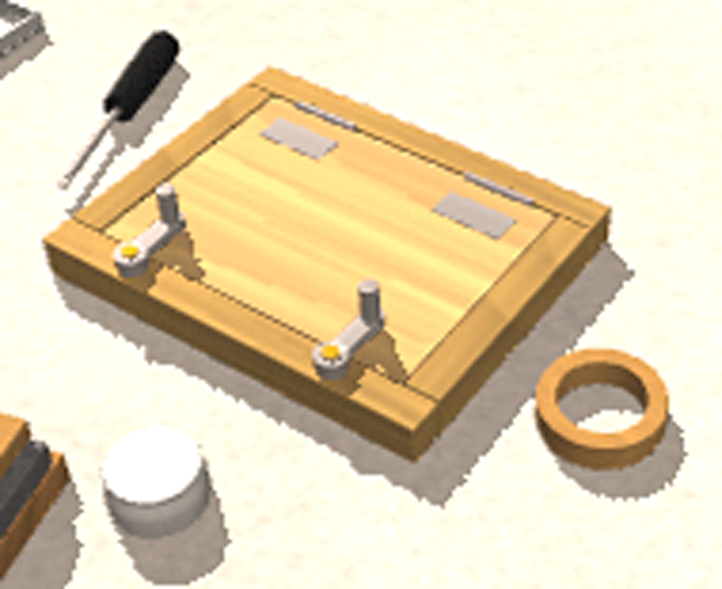

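Both bars point squarely in: left from (288,200) to (281,255), right from (498,228) to (492,285), both within a few degrees of the frame's x direction. The panel is shut, the tin, tape and screwdriver are at their starting pixels, and the arm is clear.

```bash
python3 -c "
from plant import ctrl
print(ctrl.close_job())"
```

```text
the job is handed in; nothing more can be done
None
```

I pressed the panel shut, swung both turnbuttons squarely in over it, left the screwdriver, tape and tin where they were, and handed the job in at about 16 s (the hand-in call gave no verdict).

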